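Set the strap-cutting straightedge against its stop and latch it

ROBOT

A 6-joint arm with a two-finger parallel gripper is mounted at the origin on the work surface. World frame = base frame: x ahead of the robot, y to its left, z up, the work surface at z = 0. Lengths are in m, angles in degrees, forces in N, time in s.
With the tool pointing down it reaches from about 0.275 to 0.725 m from the base axis. Payload 5.6 kg.
Tool frame: the origin (TCP) lies at the very end of the fingers, on their centre line; the grasp point (between the pads) lies 19 mm behind it; x points along the fingers, y is the direction in which the jaws open and shut, and the axes are right-handed (so a half turn about x gives the same grasp; the last joint's range is limited). The gripper opens to 85 mm and grips with 20 to 120 N. Pads are 22 mm wide; open, the fingers measure 114 mm over their backs; the gripper's body (76 mm by 85 mm) begins 54 mm behind the grasp point. The pads swing forward as they close: fully open they stand 13 mm farther back than shut.
Start: joints at [80.019, 14.616, 6.199, 0, -81.583, -16.306], TCP at [0.244, 0.493, 0.195] pointing down, gripper open.
Joint ranges: [-168.99, 168.99], [-69.2, 112.95], [-62.41, 85.93], [-164.36, 98.24], [-168.68, -3.75], [-174.98, 174.98]. Speed limits (degrees/s): [147.25, 147.25, 180, 180, 180, 180].

INTERFACE

Orientations are given as a 3x3 rotation matrix whose columns are the frame's x, y, z axes.
In Python, from bench import ctrl gives the robot as it stands. The module is installed in compiled form; this text tells all that it offers.
- The arm moves only by the tool send_rows, never from a script. Its argument "deltas" is text: rows parted by semicolons, each of 4 numbers parted by spaces: the shift along the world's x, y, z in m, then the turn about the world's z in rad. In form: x y z spin; .... A call has 1 to 20 rows; each row is the pose to reach, as a shift and turn from the pose commanded when the call began; what a row does not reach only later rows make up. A row lasts 1/10 s, in which the tool goes at most 50 mm and 8.59 degrees, less where a joint would pass 70% of its speed; a pose out of reach is approached as far as the arm can. A call with a gripper value outside its range is refused whole. "gripper" is the closure, from 0 (fully open) to 1 (shut), set as the call begins (left out, the last holds). The fingers move at their own pace and stop on an object; the grip force is fixed at half the most. Time passes only in rows, so rows that repeat a pose let the fingers close. It gives the time, the measured TCP pose, the force and the opening at its end, in the units of the state.
- ctrl.get_state(): the state, without advancing time (a new reading comes with each control period).
- ctrl.grab_frame(name): name is "scene" or "side" or "wrist"; returns the picture (384x512x3 uint8, blue, green, red); there is no depth.
- ctrl.camera_params(name): a dict with "intrinsics" (3x3 intrinsics, pixels), "cam_to_world" (4x4, takes a point from camera to world coordinates); the wrist camera has in their place "hand_eye" (4x4, takes a point from camera to tool coordinates, whose origin is the TCP and whose axes are the tool frame's). Camera axes: x right, y up, looking along -z (the intrinsics and any distortion apply to the point x, -y, -z); pixel columns grow to the right and rows downward; lengths in m; the calibration is good to about 2 mm. A picture is of the moment at which its call begins: read the wrist's pose just before it. camera_params takes no time and is no camera call.
- ctrl.close_job(): hands the job in, once; it reports no verdict.
The state is a dict: "clock": time; "joints": joint angles; "joint_velocities": joint speeds; "tau": joint torques, N m; "tcp_pos": TCP position; "eef_rot": TCP orientation; "wrist_force": force on the tool from outside, world axes, zero at the start; "ft_torque": the same for the moment, N m; "width": opening from 0.0 (shut) to 1.0 (fully open).
Only numpy, scipy, OpenCV 4.12 (cv2) and the standard library are available. Lean on these libraries where they do the work, as an engineer would, in place of code of your own. Each camera call takes 0.05 s, during which the arm holds its last target.

TASK

Set up the angle jig for cutting strap ends: push the free end of the pivoted straightedge round with the fingers until it sits firmly against the stop screw. Then turn the latch by its knob in behind the straightedge until it nips it tight against the stop, and let go. Be gentle, so that nothing is bent: a firm fingertip's pressure is enough, no shoving; and leave the other things on the bench where they are.

Things in the scene. Friction and masses are not known exactly. Their poses are not given: they have to be found in the camera images.
- board: Fixed grey base board of the jig, 310 (x) x 480 (y) x 18 mm thick. Origin: centre of its underside, on the bench. Its top, at z = 18 mm, carries the jig. The white scribed marks mean nothing here.
- pin (a point): Foot of the pivot pin, on its axis at the board's top (board x +20, y -190 mm); axes as the board. Steel pin 10 mm diameter with a dark head 24 mm wide that ends 25 mm above the board.
- straightedge: Loose aluminium straightedge, 30 mm wide, 12 thick, 320 long, about 0.3 kg, flat on the board; the pin passes through its hole with 1 mm play. Origin: hole centre, underside. y axis runs along it to the red free end 300 mm away, x across it towards the stop. It starts swung towards the robot; it swings clockwise from above, 0.2 to 0.65 rad, to the stop, dragging with 0.5 to 2 N.
- free_end (a point): Point in the straightedge on its centre line, half-way up (6 mm above the board), 272 mm from the pin. The near side here (15 mm to its -x) is the place to push. Axes as the straightedge.
- stop: Fixed blue stop block, 40 (x) x 36 (y) x 30 mm high, on the board beyond the straightedge, some 220 mm from the pin. Origin: centre of its underside; axes as the board. A 10 mm brass screw, axis 7.5 mm above the board, pokes 10 to 22 mm out of its -x face: how far is not measured and must be felt. The straightedge's x side comes to rest on the screw's tip; it does not give.
- latch: Dark steel latch lever on an upright pivot fixed in the board (at board x -3, y +145 mm). Origin: pivot, at the board's top. x axis points along the handle to the knob; handle starts near board +x and turns counter-clockwise from above, until it points near board +y (give or take 0.45 rad) and the finger nips. Stiff: about 4 N at the knob moves it; it stays where left.
- latch_tip (a point): Centre of the round rubber tip of the latch finger, 16 mm diameter, 2 to 13 mm above the board, 50 mm from the pivot, opposite the handle. It swings in behind the straightedge (the robot's side) and presses its edge near the free end, 1.4 N for each N at the knob beyond the 4 N that moves it.
- latch_knob (a point): Middle of the latch's upright orange knob, 18 mm diameter, from 22 to 56 mm above the board, 70 mm from the pivot; this point is 40 mm above the board. Axes as the latch.
- pattern_weight: Loose brass pattern weight with a knob, 44 mm diameter, 48 mm high, on the far right of the board; to be left alone. Origin under its centre.
- rivet_jar: Loose amber jar of 42 mm diameter, 50 mm high, on the near right of the board; to be left alone. Origin under its centre.
- dye_can: Loose can, 60 mm diameter, 100 mm high, on the bench; leave alone. Origin under its centre.
- mallet: Loose mallet, 240 mm long, lying on the bench; leave alone.
- punch_pot: Loose blue ceramic cup, 70 mm diameter, 80 mm high, on the bench; leave alone. Origin under its centre.
- edge_tool: Loose wooden-handled hand tool, 170 mm long, lying on the bench; leave alone.
- setter_block: Loose steel block 60 x 60 x 22 mm on the bench; leave alone. Origin under its centre.

How it is judged (in metres and radians):
On the way, in this order (a step that is already met when the one before it is completed fails the run):
1. the fingers press the straightedge against the stop screw with more than 2 N for a moment, the latch not touching it (contact force between the fingers and straightedge above 1 N and contact force between straightedge and stop above 2 N and contact force between straightedge and latch below 0.2 N), for 0.2 s.
2. the latch finger presses the straightedge against the stop (contact force between latch and straightedge above 1.5 N and contact force between straightedge and stop above 1.5 N), for 0.2 s.
At the end, for the whole second after the job is handed in: The straightedge lies flat and still on its pin, nipped between the latch finger and the stop screw: it bears on each with more than 1.2 N, and the latch stays by itself (contact force between latch and straightedge above 1.2 N and contact force between straightedge and stop above 1.2 N and linear speed of straightedge below 0.01 m/s and angular speed of latch below 0.05 rad/s and angle between straightedge's own z axis and vertical below 0.03 rad); the robot touches nothing.
It fails at once if the straightedge is forced against the stop with more than 25 N (contact force between straightedge and stop above 25 N).
It fails at once if the latch is forced against the straightedge with more than 18 N (contact force between latch and straightedge above 18 N).
It fails at once if the fingers shove the straightedge with more than 20 N (contact force between the fingers and straightedge above 20 N).
It fails at once if another loose thing is moved more than 20 mm (distance of any of pattern_weight, rivet_jar, dye_can, mallet, punch_pot, edge_tool, setter_block from where it was at the start of the episode above 0.02 m).
It also fails if it takes over 72 s, if anything falls off the work surface, if the arm or the gripper's body presses on something with over 40 N, if the wrist force passes 120 N, or if a joint passes its speed limit or range.

## Working session

There is one attempt and no reset: what is moved stays moved. The work goes in short steps, Python scripts to look and compute and a tool call to move; the robot and the scene stay as the last step left them, time stands still between calls to the robot, and variables do not carry over. Pictures are saved under pics/ and viewed, and the job is handed in when it is done.

Besides the shell and the picture viewer there is one more tool, called after "Emit:" by a JSON object that holds its "fn" and its "kwargs". send_rows: Moves the arm, as the interface text tells. Its arguments: {"type":"object","properties":{"deltas":{"type":"string"},"gripper":{"type":"number"}},"required":["deltas"]}

```bash
mkdir -p pics
python3 - <<'E'
from bench import ctrl
import cv2, numpy as np
np.set_printoptions(precision=4,suppress=True)
s=ctrl.get_state(); print(s)
for n in ["scene","side","wrist"]:
    im=ctrl.grab_frame(n); cv2.imwrite(f"pics/a_{n}.png",im)
    print(n,ctrl.camera_params(n))
E
```

```text
{'clock': 0.0, 'joints': array([ 80.0184,  14.6512,   6.1303,  -0.0297, -81.5824, -16.3072]), 'joint_velocities': array([ 0.0163,  0.0882, -0.0536,  0.0501, -0.0672,  0.0105]), 'tau': array([  0.0004, -38.6633,  23.7939,   5.3652,  -0.0062,  -0.    ]), 'tcp_pos': array([0.2433, 0.4926, 0.1945]), 'eef_rot': array([[-0.0008, -0.443 , -0.8965],
       [-0.0017, -0.8965,  0.443 ],
       [-1.    ,  0.0019, -0.    ]]), 'wrist_force': array([-0.8223, -0.8827,  0.3699]), 'ft_torque': array([-0.0115, -0.016 , -0.0629]), 'width': 0.9980852068214964}
scene {'intrinsics': array([[450.4473,   0.    , 249.9346],
       [  0.    , 450.4473, 188.5919],
       [  0.    ,   0.    ,   1.    ]]), 'cam_to_world': array([[-0.6972, -0.5634,  0.4433,  1.1786],
       [ 0.7167, -0.5316,  0.4515,  0.6466],
       [-0.0187,  0.6325,  0.7744,  1.1842],
       [ 0.    ,  0.    ,  0.    ,  1.    ]])}
side {'intrinsics': array([[445.1232,   0.    , 257.5096],
       [  0.    , 445.1232, 184.5965],
       [  0.    ,   0.    ,   1.    ]]), 'cam_to_world': array([[ 0.9715,  0.1388, -0.1923,  0.2916],
       [-0.237 ,  0.5924, -0.77  , -0.991 ],
       [ 0.007 ,  0.7936,  0.6084,  0.8808],
       [ 0.    ,  0.    ,  0.    ,  1.    ]])}
wrist {'intrinsics': array([[264.5726,   0.    , 258.7931],
       [  0.    , 264.5726, 190.5801],
       [  0.    ,   0.    ,   1.    ]]), 'hand_eye': array([[ 0.0004,  0.2722, -0.9623, -0.1787],
       [ 1.    , -0.0008,  0.0002, -0.0005],
       [-0.0007, -0.9623, -0.2722, -0.0697],
       [ 0.    ,  0.    ,  0.    ,  1.    ]])}
```

View pics/a_scene.png

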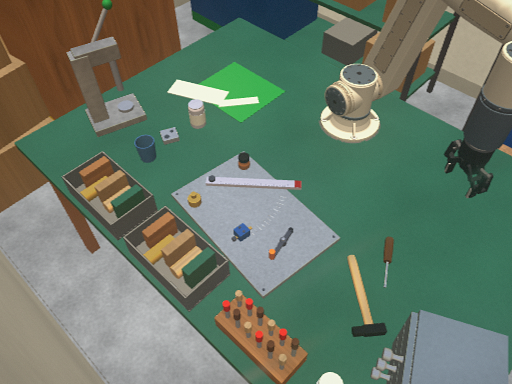

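View pics/a_side.png

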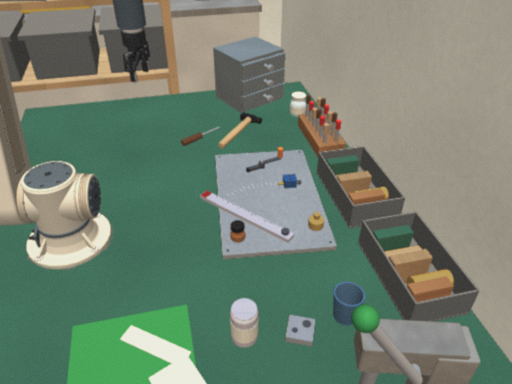

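View pics/a_wrist.png

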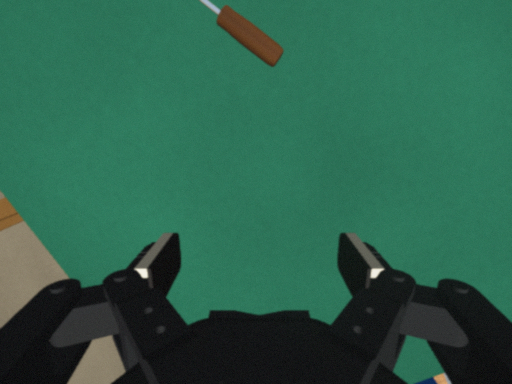

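The scene view shows the board at about (255,220), pin head at (212,179), red free end at (298,184), blue stop at (241,231), and orange knob at (272,254). Now I'll zoom in to measure them.

Run:
```python
import cv2
a=cv2.imread("pics/a_scene.png")[145:300,165:345]; cv2.imwrite("pics/z1.png",cv2.resize(a,None,fx=4,fy=3.8*4/3.8*0.95,interpolation=cv2.INTER_CUBIC))
b=cv2.imread("pics/a_side.png")[140:255,190:340]; cv2.imwrite("pics/z2.png",cv2.resize(b,None,fx=5,fy=5,interpolation=cv2.INTER_CUBIC))
```

```text
(no output)
```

View pics/z1.png

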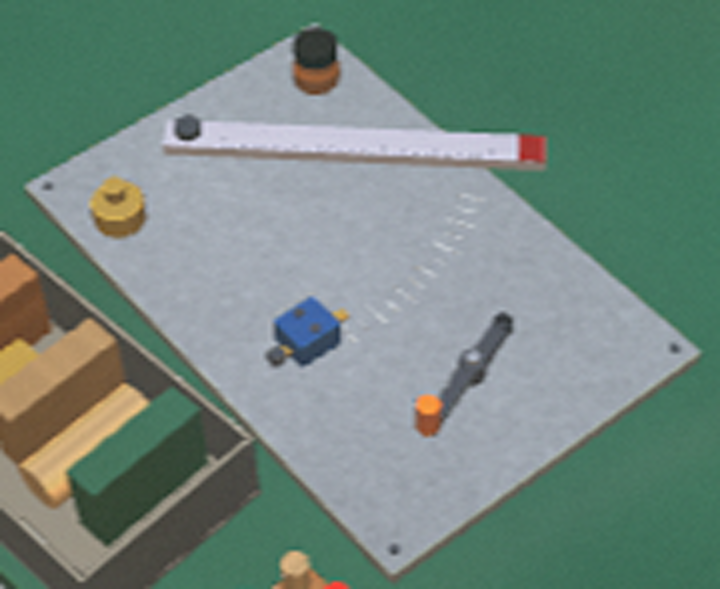

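View pics/z2.png

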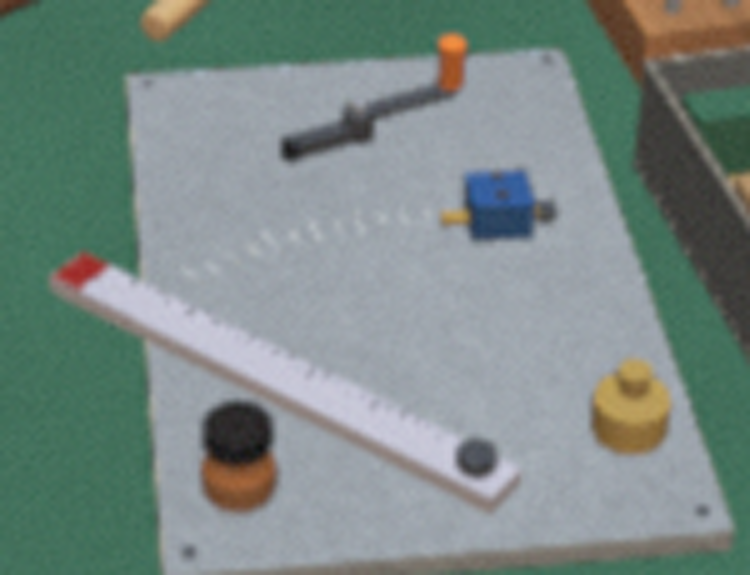

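```bash
cat > h.py <<'E'
import numpy as np, cv2
from bench import ctrl
np.set_printoptions(precision=4,suppress=True)
def ray(K,T,uv):
    d=np.array([(uv[0]-K[0,2])/K[0,0],-(uv[1]-K[1,2])/K[1,1],-1.0])
    return T[:3,3],T[:3,:3]@d
def at_z(K,T,uv,z):
    o,d=ray(K,T,uv); return (o+d*(z-o[2])/d[2])
def proj(K,T,P):
    c=T[:3,:3].T@(np.asarray(P)-T[:3,3]); return np.array([K[0,0]*c[0]/-c[2]+K[0,2],K[1,2]-K[1,1]*c[1]/-c[2]])
def cam(n,s=None):
    p=ctrl.camera_params(n)
    if n!="wrist": return p["intrinsics"],p["cam_to_world"]
    T=np.eye(4);T[:3,:3]=s["eef_rot"];T[:3,3]=s["tcp_pos"]
    return p["intrinsics"],T@p["hand_eye"]
E
python3 - <<'E'
from h import *
from scipy.optimize import least_squares
S=lambda u,v:(165+u/4-0.375,145+v/3.8-0.37)
D=lambda u,v:(190+u/5-0.4,140+v/5-0.4)
C={'s':cam('scene'),'d':cam('side')}
B={'c+-':(.155,-.24,.018),'c--':(-.155,-.24,.018),'c-+':(-.155,.24,.018),'c++':(.155,.24,.018),'pin':(.02,-.19,.043),'piv':(-.003,.145,.035)}
obs=[('s','c+-',S(25,186)),('s','c--',S(315,25)),('s','c-+',S(700,352)),('s','c++',S(393,572)),('s','pin',S(187,125)),
('d','c-+',D(127,77)),('d','c++',D(560,50)),('d','c+-',D(732,540)),('d','c--',D(160,572)),('d','pin',D(477,450))]
def W(p,b): 
    c,s=np.cos(p[2]),np.sin(p[2]); return np.array([p[0]+c*b[0]-s*b[1],p[1]+s*b[0]+c*b[1],b[2]])
f=lambda p:np.concatenate([proj(*C[c],W(p,B[n]))-uv for c,n,uv in obs])
r=least_squares(f,[.55,0,0],loss='soft_l1'); p=r.x; print('board',p,'res',f(p).reshape(-1,2))
np.save('board.npy',p)
pin=W(p,B['pin']);piv=W(p,(-.003,.145,.018));print('pin',pin,'piv',piv)
for n,s,d,z in [('knob',S(428,402),D(453,43),.074),('tip',S(504,322),D(291,148),.031),('stop',S(310,318),D(500,187),.048),('weight',S(118,192),D(632,372),.018+.044),('jar',S(316,42),D(238,418),.068)]:
    print(n,at_z(*C['s'],s,z),at_z(*C['d'],d,z))
for c,l in [('s',[S(518,135),S(546,136),S(545,163),S(518,162)]),('d',[D(85,253),D(52,276),D(75,292),D(107,268)])]:
    q=[at_z(*C[c],u,.030) for u in l]; print(c,np.array(q))
E
```

```text
board [ 0.5831  0.0449 -0.1236] res [[-0.5883 -0.3428]
 [ 0.0656 -0.8897]
 [ 0.8101  0.0411]
 [-0.438   1.5232]
 [-0.0167 -0.033 ]
 [-0.5322 -0.3661]
 [ 0.2855 -0.0467]
 [ 0.3081 -1.7243]
 [ 0.0194  1.0302]
 [-0.5715  0.5677]]
pin [ 0.5795 -0.1461  0.043 ] piv [0.5979 0.1892 0.018 ]
knob [0.664  0.2036 0.074 ] [0.6676 0.2068 0.074 ]
tip [0.5485 0.178  0.031 ] [0.5488 0.1726 0.031 ]
stop [0.6562 0.0756 0.048 ] [0.6625 0.0782 0.048 ]
weight [ 0.6777 -0.1183  0.062 ] [ 0.6772 -0.1227  0.062 ]
jar [ 0.4506 -0.1207  0.068 ] [ 0.4547 -0.1159  0.068 ]
s [[0.3899 0.056  0.03  ]
 [0.3748 0.0738 0.03  ]
 [0.3989 0.093  0.03  ]
 [0.4134 0.0761 0.03  ]]
d [[0.4007 0.0941 0.03  ]
 [0.3778 0.0762 0.03  ]
 [0.3892 0.0577 0.03  ]
 [0.4116 0.0763 0.03  ]]
```

Emit:
{"fn": "send_rows", "kwargs": {"deltas": "0.009 -0.033 0 0.08; 0.018 -0.066 0 0.16; 0.027 -0.099 0 0.24; 0.036 -0.132 0 0.33; 0.044 -0.165 0 0.41; 0.053 -0.198 0 0.49; 0.062 -0.231 0 0.58; 0.07 -0.264 0 0.66; 0.078 -0.297 0 0.74; 0.087 -0.33 0 0.82; 0.096 -0.363 0 0.90; 0.105 -0.396 0 0.99; 0.114 -0.43 0 1.07; 0.122 -0.462 0 1.15; 0.122 -0.462 -0.04 1.15; 0.122 -0.462 -0.08 1.15; 0.122 -0.462 -0.1 1.15; 0.122 -0.462 -0.1 1.15", "gripper": 1}}

```text
clock: 1.95
tcp_pos: [0.363, 0.03, 0.0928]
eef_rot: [[-0.006, 0.637, -0.771], [-0.002, -0.771, -0.637], [-1.0, -0.002, 0.006]]
wrist_force: [0.1, -1.1, 0.0]
width: 0.002
```

Run:
```python
from h import *
s=ctrl.get_state(); print(s['clock'],s['joints'],s['tcp_pos'],s['eef_rot'],s['wrist_force'],s['width'])
im=ctrl.grab_frame('wrist'); cv2.imwrite('pics/b_w.png',im)
K,T=cam('wrist',s)
for n,P in [('tcp',s['tcp_pos']),('endmid',(.388,.0843,.030)),('contact',(.3941,.0535,.030)),('pin',(.5795,-.1461,.043))]: print(n,proj(K,T,P))
```

```text
1.95 [ 29.7332  -2.9419 -29.1913  -0.0562 -64.1214  99.8485] [0.363  0.03   0.0928] [[-0.0061  0.6368 -0.771 ]
 [-0.0024 -0.771  -0.6368]
 [-1.     -0.002   0.0062]] [ 0.0619 -1.0688  0.0243] 0.0015811228516954027
tcp [258.0422 216.2713]
endmid [229.3356 133.8845]
contact [260.2225 150.6518]
pin [583.1933 134.2138]
```

View pics/b_w.png

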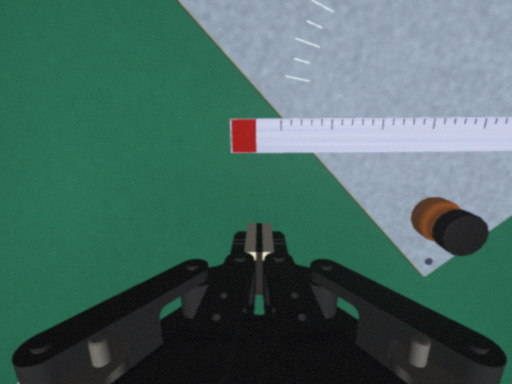

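The straightedge lies level in the wrist image, with its red end mid-edge at (230,136). I predicted (229,134), so the map holds. The fingertip is at (260,223), and the way down is clear.

Emit:
{"fn": "send_rows", "kwargs": {"deltas": "0 0 -0.025 0; 0 0 -0.05 0; 0 0 -0.065 0; 0 0 -0.071 0; 0 0 -0.071 0; 0 0 -0.071 0"}}

```text
clock: 2.6
tcp_pos: [0.3668, 0.0317, 0.0257]
eef_rot: [[0.002, 0.638, -0.77], [0.001, -0.77, -0.638], [-1.0, 0.001, -0.002]]
wrist_force: [-1.1, 0.1, -0.7]
width: -0.0
```

Run:
```python
from h import *
for i in range(4):
    s=ctrl.get_state(); print(s['clock'],s['tcp_pos'],s['wrist_force'])
    im=ctrl.grab_frame('wrist')
cv2.imwrite('pics/c_w.png',im); print(s['joints'])
```

```text
2.6 [0.3668 0.0317 0.0257] [-1.1069  0.1052 -0.6662]
2.65 [0.3667 0.0317 0.0256] [0.4796 0.2423 0.3409]
2.7 [0.3666 0.0316 0.0255] [ 0.2222 -0.1615  0.7141]
2.75 [0.3664 0.0315 0.0254] [ 0.2527 -0.0794 -0.5815]
[ 29.7592   1.7533 -35.99     0.0158 -52.134   99.8454]
```

View pics/c_w.png

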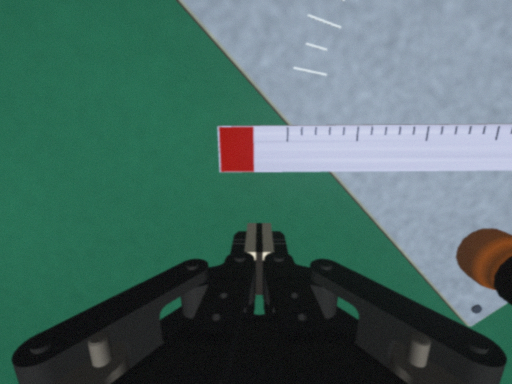

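Run:
```python
from h import *
pin=np.array([.5795,-.1461])
def tcp(phi,off=.026,r=.272):
    return pin+r*np.array([-np.sin(phi),np.cos(phi)])-off*np.array([np.cos(phi),np.sin(phi)])
c=np.array([.366,.031])
for off,phi in [(.036,.69),(.028,.69)]+[(.026,x) for x in np.arange(.69,-.16,-.05)]:
    p=tcp(phi,off); print(round(phi,3),off,p,p-c,round(phi-.691,3))
```

```text
0.69 0.036 [0.3786 0.0408] [0.0126 0.0098] -0.001
0.69 0.028 [0.3848 0.0459] [0.0188 0.0149] -0.001
0.69 0.026 [0.3863 0.0471] [0.0203 0.0161] -0.001
0.64 0.026 [0.3962 0.0565] [0.0302 0.0255] -0.051
0.59 0.026 [0.4066 0.0655] [0.0406 0.0345] -0.101
0.54 0.026 [0.4174 0.0738] [0.0514 0.0428] -0.151
0.49 0.026 [0.4285 0.0817] [0.0625 0.0507] -0.201
0.44 0.026 [0.4401 0.0889] [0.0741 0.0579] -0.251
0.39 0.026 [0.452  0.0956] [0.086  0.0646] -0.301
0.34 0.026 [0.4643 0.1017] [0.0983 0.0707] -0.351
0.29 0.026 [0.4768 0.1071] [0.1108 0.0761] -0.401
0.24 0.026 [0.4896 0.1119] [0.1236 0.0809] -0.451
0.19 0.026 [0.5026 0.1161] [0.1366 0.0851] -0.501
0.14 0.026 [0.5158 0.1196] [0.1498 0.0886] -0.551
0.09 0.026 [0.5292 0.1225] [0.1632 0.0915] -0.601
0.04 0.026 [0.5426 0.1246] [0.1766 0.0936] -0.651
-0.01 0.026 [0.5562 0.1261] [0.1902 0.0951] -0.701
-0.06 0.026 [0.5699 0.127 ] [0.2039 0.096 ] -0.751
-0.11 0.026 [0.5835 0.1271] [0.2175 0.0961] -0.801
```

Emit:
{"fn": "send_rows", "kwargs": {"deltas": "0.006 0.005 -0.001 0; 0.0126 0.0098 -0.001 0; 0.016 0.0125 -0.001 0; 0.0188 0.0149 -0.001 0; 0.0203 0.0161 -0.001 0; 0.0236 0.0192 -0.001 -0.017; 0.0269 0.0224 -0.001 -0.034; 0.0302 0.0255 -0.001 -0.051; 0.0354 0.03 -0.001 -0.076; 0.0406 0.0345 -0.001 -0.101; 0.046 0.0387 -0.001 -0.126; 0.0514 0.0428 -0.001 -0.151; 0.057 0.0468 -0.001 -0.176; 0.0625 0.0507 -0.001 -0.201; 0.0683 0.0543 -0.001 -0.226; 0.0741 0.0579 -0.001 -0.251; 0.08 0.0613 -0.001 -0.276; 0.086 0.0646 -0.001 -0.301; 0.086 0.0646 -0.001 -0.301; 0.086 0.0646 -0.001 -0.301"}}

```text
clock: 4.8
tcp_pos: [0.4514, 0.0957, 0.0233]
eef_rot: [[-0.0, 0.38, -0.925], [-0.0, -0.925, -0.38], [-1.0, -0.0, 0.0]]
wrist_force: [-0.2, -0.1, -0.3]
width: 0.004
```

Run:
```python
from h import *
for i in range(2):
    s=ctrl.get_state(); print(s['clock'],s['tcp_pos'],s['wrist_force'])
    im=ctrl.grab_frame(['wrist','scene'][i]);cv2.imwrite(f'pics/d_{i}.png',im)
```

```text
4.8 [0.4514 0.0957 0.0233] [-0.228  -0.1342 -0.2851]
4.85 [0.4513 0.0956 0.0233] [-0.5398 -0.2795 -0.0995]
```

View pics/d_0.png

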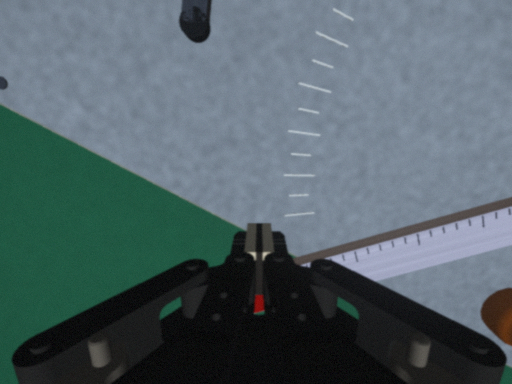

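The straightedge now shows behind the fingers, with red at (258,302), so the fingers have slipped over it. I'll check the fixed view.

Run:
```python
from h import *
a=cv2.imread("pics/d_1.png")[110:280,165:345]; cv2.imwrite("pics/d_z.png",cv2.resize(a,None,fx=4,fy=3.5,interpolation=cv2.INTER_CUBIC))
im=ctrl.grab_frame('side');b=im[80:255,190:340]; cv2.imwrite("pics/d_z2.png",cv2.resize(b,None,fx=5,fy=3.4,interpolation=cv2.INTER_CUBIC))
print(ctrl.get_state()['wrist_force'],ctrl.get_state()['clock'])
```

```text
[-0.0676 -0.1487 -0.9938] 4.95
```

View pics/d_z.png

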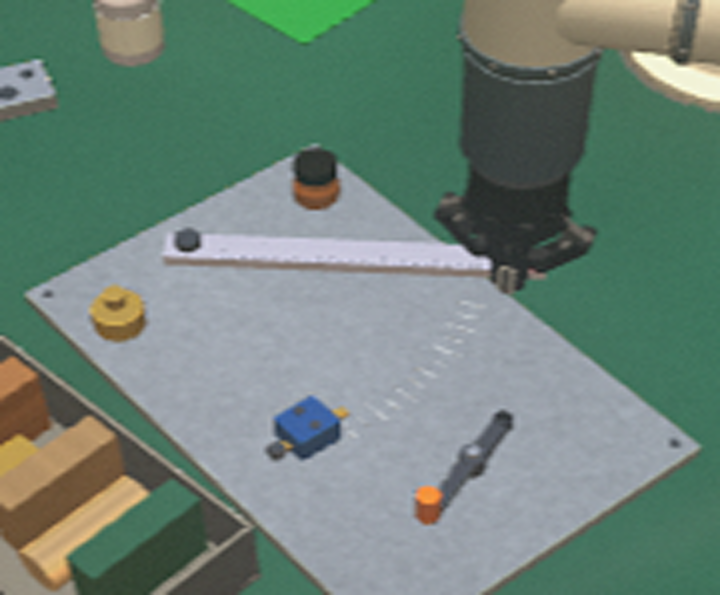

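View pics/d_z2.png

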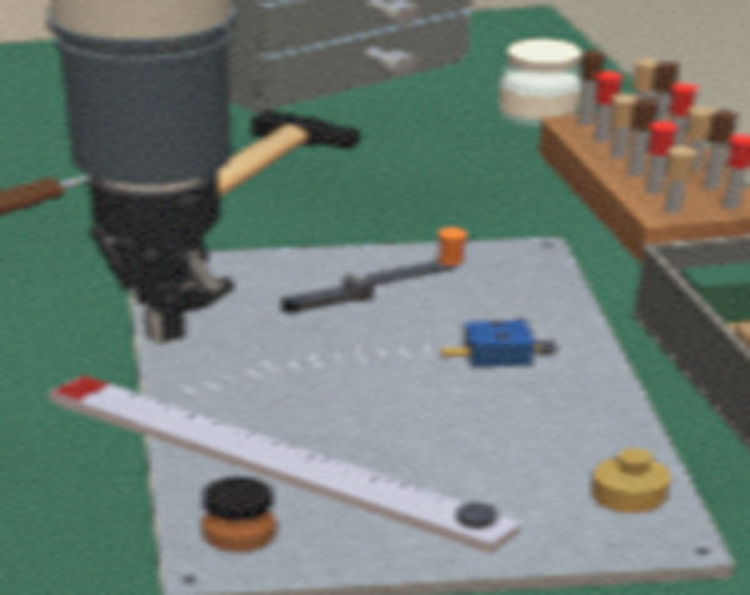

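Run:
```python
from h import *
s=(165+507/4-.4,110+290/3.5-.4); d=(190+165/5-.4,80+338/3.4-.4)
o1,d1=ray(*cam('scene'),s);o2,d2=ray(*cam('side'),d)
A=np.stack([d1,-d2],1);t=np.linalg.lstsq(A,o2-o1,rcond=None)[0]
print(o1+t[0]*d1,o2+t[1]*d2)
st=ctrl.get_state();print(st['tcp_pos'])
K,T=cam('wrist',st)
R=st['eef_rot']
for x in [0,-.005,-.01,-.013,-.018]:
  print(x,[proj(K,T,st['tcp_pos']+R@np.array([x,0,z])) for z in (-.011,0,.011)])
print(proj(*cam('scene'),st['tcp_pos']),s,proj(*cam('side'),st['tcp_pos']),d)
```

```text
[0.4553 0.0982 0.0595] [0.453  0.0993 0.0604]
[0.4513 0.0956 0.0234]
0 [array([258.4477, 201.9078]), array([258.442, 216.399]), array([258.4365, 230.4438])]
-0.005 [array([258.4312, 204.1667]), array([258.4257, 218.9962]), array([258.4203, 233.3574])]
-0.01 [array([258.4139, 206.5475]), array([258.4085, 221.7314]), array([258.4033, 236.4231])]
-0.013 [array([258.403 , 208.0386]), array([258.3977, 223.4432]), array([258.3926, 238.3406])]
-0.018 [array([258.3841, 210.636 ]), array([258.379 , 226.4229]), array([258.3741, 241.6758])]
[290.9541 198.2429] (291.35, 192.45714285714286) [222.7481 189.2966] (222.6, 179.01176470588237)
```

Run:
```python
from h import *
s=ctrl.get_state()
P0=proj(*cam('scene'),s['tcp_pos']);P1=None
a=ctrl.grab_frame('scene');b=ctrl.grab_frame('side')
P1=proj(*cam('side'),s['tcp_pos'])
out=[]
for im,P in((a,P0),(b,P1)):
    u,v=int(P[0]),int(P[1]); c=im[v-50:v+15,u-30:u+30]; c=cv2.resize(c,None,fx=6.5,fy=6.5,interpolation=cv2.INTER_CUBIC)
    q=(int((P[0]-u+30)*6.5),int((P[1]-v+50)*6.5)); cv2.drawMarker(c,q,(0,0,255),cv2.MARKER_CROSS,14,1); out.append(c)
cv2.imwrite('pics/e.png',np.hstack(out)); print(s['clock'],s['joints'],s['tcp_pos'])
```

```text
4.95 [ 31.5108  12.2591 -23.7529  -0.0035 -54.0008  80.8546] [0.4513 0.0956 0.0234]
```

View pics/e.png

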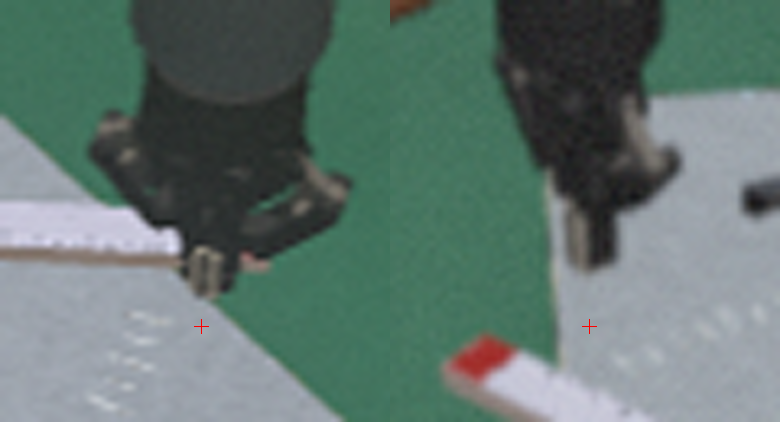

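Run:
```python
from h import *
phi=.6934;ey=np.array([-np.sin(phi),np.cos(phi),0]);ex=np.array([np.cos(phi),np.sin(phi),0]);pin=np.array([.5795,-.1461,.030])
R=np.array([[0.002,0.638,-0.77],[0.001,-0.77,-0.638],[-1,.001,-.002]])
for pos in ([.3664,.0315,.0254],[.3664,.0315,.0594]):
    K,T=cam('wrist',dict(eef_rot=R,tcp_pos=np.array(pos)))
    print([proj(K,T,pin+.3*ey+k*.015*ex) for k in(1,-1)],'obs (218,126),(219,172)')
```

```text
[array([215.5639, 123.073 ]), array([217.5719, 169.342 ])] obs (218,126),(219,172)
[array([222.5838, 122.0064]), array([224.0077, 161.0935])] obs (218,126),(219,172)
```

The pictures show the closed finger ends about 35 mm short of the stated TCP: the tip is at z≈0.058 while the TCP reads 0.023. Nothing was touched. The camera frame agrees with the reported TCP, so I'll treat the fingertip as offset from it. I'll go back over the straightedge and come down lower, off the board.

Emit:
{"fn": "send_rows", "kwargs": {"deltas": "0 0 0.015 0; -0.015 -0.011 0.02 0.05; -0.035 -0.026 0.02 0.12; -0.055 -0.041 0.02 0.19; -0.072 -0.054 0.02 0.26; -0.086 -0.0646 0.02 0.3; -0.089 -0.067 0.01 0.3; -0.089 -0.067 -0.01 0.3; -0.089 -0.067 -0.022 0.3; -0.089 -0.067 -0.028 0.3; -0.089 -0.067 -0.03 0.3; -0.089 -0.067 -0.03 0.3; -0.089 -0.067 -0.03 0.3"}}

```text
clock: 6.35
tcp_pos: [0.363, 0.029, -0.0061]
eef_rot: [[0.001, 0.637, -0.771], [0.0, -0.771, -0.637], [-1.0, 0.0, -0.001]]
wrist_force: [0.9, -0.1, 0.6]
width: -0.0
```

```bash
cat > tipview.py <<'E'
from h import *
import sys
n=sys.argv[1]
s=ctrl.get_state()
print(s['clock'],s['tcp_pos'],s['wrist_force'],s['joints'])
out=[]
R=s['eef_rot']
for c in ('scene','side'):
    im=ctrl.grab_frame(c); P=proj(*cam(c),s['tcp_pos']+R@np.array([-.035,0,0]))
    u,v=int(P[0]),int(P[1]); cr=im[v-35:v+30,u-30:u+30]; cr=cv2.resize(cr,None,fx=6.5,fy=6.5,interpolation=cv2.INTER_CUBIC)
    for d,col in ((0,(0,0,255)),(-.035,(0,255,255))):
        Q=proj(*cam(c),s['tcp_pos']+R@np.array([d,0,0]))
        q=(int((Q[0]-u+30.5)*6.5),int((Q[1]-v+35.5)*6.5)); cv2.drawMarker(cr,q,col,cv2.MARKER_CROSS,14,1)
    out.append(cr)
cv2.imwrite(f'pics/{n}.png',np.hstack(out))
E
python3 tipview.py f
```

```text
6.35 [ 0.363   0.029  -0.0061] [ 0.9298 -0.1437  0.6052] [ 29.6555   4.2301 -39.2185   0.0121 -46.4929  99.8941]
```

View pics/f.png

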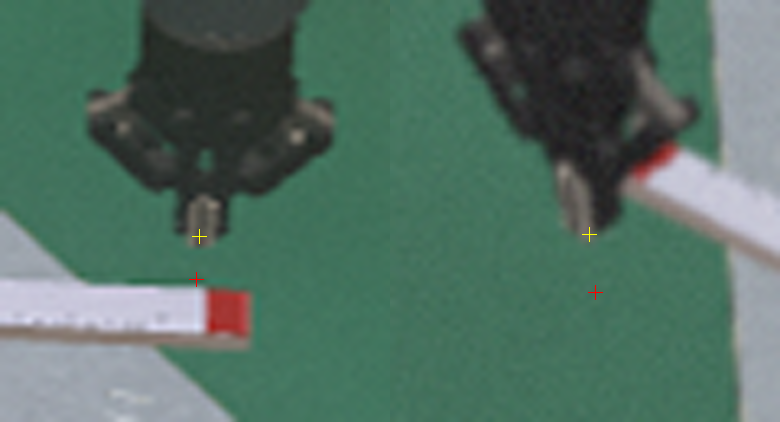

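The offset is confirmed: the finger ends sit at the yellow marker, 33–35 mm above the TCP, and the gap to the edge is clear. I'll lower slightly and push a short way to feel for contact.

Emit:
{"fn": "send_rows", "kwargs": {"deltas": "0 0 -0.003 0; 0.004 0.0033 -0.003 0; 0.008 0.0066 -0.003 0; 0.0123 0.01 -0.003 0; 0.0165 0.0133 -0.003 0; 0.02 0.0162 -0.003 0; 0.0233 0.0185 -0.003 0; 0.0266 0.0216 -0.003 -0.017; 0.0299 0.0248 -0.003 -0.034; 0.0332 0.0279 -0.003 -0.051; 0.0358 0.0301 -0.003 -0.063; 0.0384 0.0324 -0.003 -0.076; 0.0384 0.0324 -0.003 -0.076"}}

```text
clock: 7.75
tcp_pos: [0.4016, 0.0616, -0.0095]
eef_rot: [[0.001, 0.576, -0.817], [0.0, -0.817, -0.576], [-1.0, 0.0, -0.001]]
wrist_force: [-0.6, 0.7, -0.7]
width: 0.003
```

```bash
python3 tipview.py g
python3 - <<'E'
from h import *
s=ctrl.get_state();print(s['clock'],s['tcp_pos'],s['wrist_force'])
cv2.imwrite('pics/g_w.png',ctrl.grab_frame('wrist'))
E
```

```text
7.75 [ 0.4016  0.0616 -0.0095] [-0.6118  0.7144 -0.6745] [ 31.0563   9.1466 -33.9443   0.0129 -46.8611  94.1115]
7.85 [ 0.4015  0.0614 -0.0094] [-0.2485  0.7389  0.4199]
```

View pics/g.png

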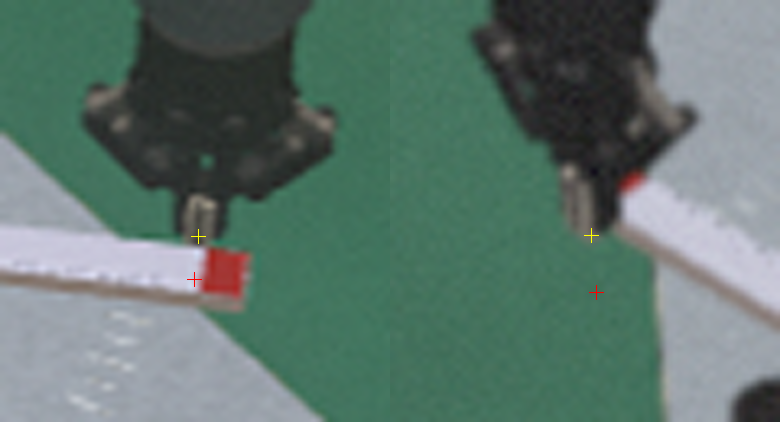

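View pics/g_w.png

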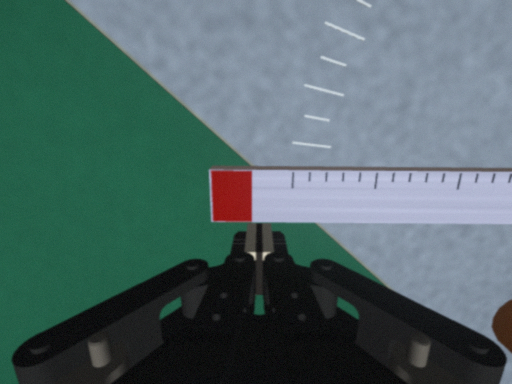

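Contact is good: the near edge sits on the tips at row 222, the edge has turned with the tool, and the drag is under 1 N. I'll carry on round.

Emit:
{"fn": "send_rows", "kwargs": {"deltas": "0.0052 0.0045 0 -0.024; 0.0105 0.0087 0 -0.049; 0.016 0.0128 0 -0.074; 0.0215 0.0168 0 -0.099; 0.0271 0.0207 0 -0.124; 0.0329 0.0243 0 -0.149; 0.0387 0.0279 0 -0.174; 0.0446 0.0313 0 -0.199; 0.0506 0.0346 0 -0.224; 0.0567 0.0377 0 -0.249; 0.0629 0.0407 0 -0.274; 0.0691 0.0434 0 -0.299; 0.0754 0.0461 0 -0.324; 0.0818 0.0485 0 -0.349; 0.0882 0.0509 0 -0.374; 0.0947 0.053 0 -0.399; 0.1012 0.0551 0 -0.424; 0.1078 0.0569 0 -0.449; 0.1144 0.0586 0 -0.474; 0.1144 0.0586 0 -0.474"}}

```text
clock: 9.9
tcp_pos: [0.5167, 0.1201, -0.0096]
eef_rot: [[0.001, 0.139, -0.99], [0.0, -0.99, -0.139], [-1.0, -0.0, -0.001]]
wrist_force: [-1.1, 0.0, 0.1]
width: 0.001
```

Run:
```python
from h import *
s=ctrl.get_state();print(s['clock'],s['tcp_pos'],s['wrist_force'])
cv2.imwrite('pics/i_w.png',ctrl.grab_frame('wrist'))
s=ctrl.get_state();print(s['clock'],s['tcp_pos'],s['wrist_force'])
K,T=cam('wrist',s)
print('tip',proj(K,T,(.5487,.175,.031)),'piv',proj(K,T,(.5979,.1892,.03)))
```

```text
9.9 [ 0.5167  0.1201 -0.0096] [-1.0768  0.0003  0.1375]
9.95 [ 0.5163  0.12   -0.0096] [-0.2176  0.0435 -0.4909]
tip [165.2347 174.279 ] piv [141.1934  71.5247]
```

View pics/i_w.png

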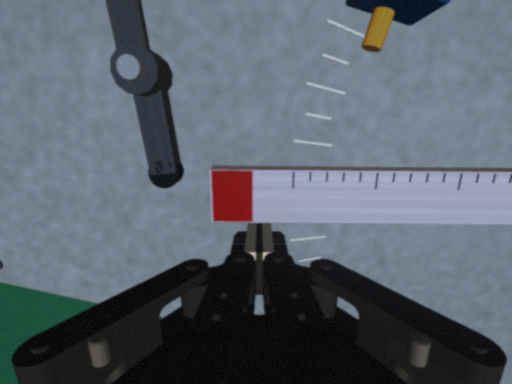

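Run:
```python
from h import *
s=ctrl.get_state();K,T=cam('wrist',s)
pin=np.array([.5795,-.1461])
for uv in [(364,46),(373,51),(383,50)]:
    p=at_z(K,T,uv,.0255)[:2]; v=p-pin; r=np.hypot(*v); print(p,r)
    # straightedge face at +15 touches p: angle of p from +y (ccw) a ; phi = a + asin(.015/r)
    a=np.arctan2(-v[0],v[1]); print('phi contact',a+np.arcsin(.015/r))
for row in (168,222):
    a=at_z(K,T,(230,row),.030);b=at_z(K,T,(500,row),.030);d=(b-a)[:2];print('phi now',np.arctan2(d[0],-d[1]),a,b)
```

```text
[0.6252 0.0835] 0.23407416420929933
phi contact -0.13218696921652176
[0.6236 0.0786] 0.22894954461616276
phi contact -0.12835542220459445
[0.6247 0.0738] 0.2245210491895055
phi contact -0.13601959564682015
phi now 0.14092334464136327 [0.5567 0.1412 0.03  ] [ 0.5769 -0.0013  0.03  ]
phi now 0.14117717749015057 [0.5259 0.1378 0.03  ] [ 0.5474 -0.0132  0.03  ]
```

Emit:
{"fn": "send_rows", "kwargs": {"deltas": "0.0067 0.0015 0 -0.025; 0.0134 0.0029 0 -0.05; 0.0201 0.004 0 -0.075; 0.0268 0.005 0 -0.1; 0.0336 0.0058 0 -0.125; 0.0404 0.0065 0 -0.15; 0.0472 0.007 0 -0.175; 0.0541 0.0074 0 -0.2; 0.0582 0.0075 0 -0.215; 0.0605 0.0075 0 -0.224; 0.0622 0.0075 0 -0.23; 0.0622 0.0075 0 -0.23"}}

```text
clock: 11.15
tcp_pos: [0.5779, 0.1273, -0.0096]
eef_rot: [[0.001, -0.09, -0.996], [0.0, -0.996, 0.09], [-1.0, -0.0, -0.0]]
wrist_force: [-0.3, 0.6, -0.0]
width: 0.004
```

Run:
```python
from h import *
s=ctrl.get_state();print(s['clock'],s['tcp_pos'],s['wrist_force'])
cv2.imwrite('pics/j_w.png',ctrl.grab_frame('wrist'))
for i in range(3):
    s=ctrl.get_state();print(s['clock'],s['tcp_pos'],s['wrist_force']); ctrl.grab_frame('side')
```

```text
11.15 [ 0.5779  0.1273 -0.0096] [-0.342   0.577  -0.0388]
11.2 [ 0.5779  0.1272 -0.0095] [-0.0518  0.3231  0.5028]
11.25 [ 0.5778  0.1273 -0.0094] [ 0.1873 -0.6795 -0.3949]
11.3 [ 0.5778  0.1273 -0.0094] [-0.294  -0.6546  0.0854]
```

View pics/j_w.png

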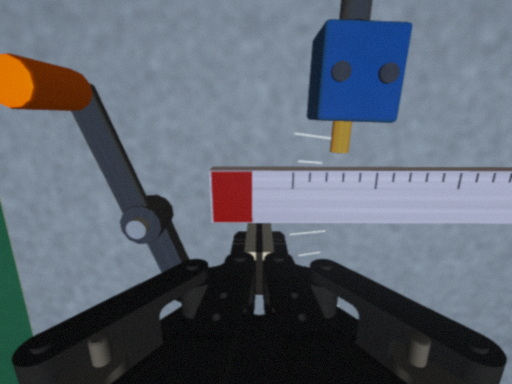

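The screw tip is at (340,152), about 8 mm ahead of the edge. I'm creeping in now.

Emit:
{"fn": "send_rows", "kwargs": {"deltas": "0.001 -0.0001 0 -0.004; 0.002 -0.0002 0 -0.008; 0.003 -0.0003 0 -0.012; 0.004 -0.0004 0 -0.015; 0.005 -0.0005 0 -0.019; 0.006 -0.0006 0 -0.023; 0.0065 -0.0006 0 -0.025; 0.007 -0.0007 0 -0.027; 0.0075 -0.0007 0 -0.029; 0.0075 -0.0007 0 -0.029"}}

```text
clock: 12.35
tcp_pos: [0.5852, 0.1265, -0.0096]
eef_rot: [[0.0, -0.119, -0.993], [0.0, -0.993, 0.119], [-1.0, -0.0, -0.0]]
wrist_force: [-1.5, 0.8, 1.1]
width: 0.003
```

```bash
cat > f.py <<'E'
from h import *
import sys
F=[]
for i in range(int(sys.argv[1])):
    s=ctrl.get_state();F.append(s['wrist_force']); im=ctrl.grab_frame('wrist')
print(s['clock'],s['tcp_pos'],np.mean(F,0),np.std(F,0))
if len(sys.argv)>2: cv2.imwrite('pics/%s.png'%sys.argv[2],im)
E
python3 f.py 4 k_w
```

```text
12.5 [ 0.5851  0.1265 -0.0096] [-1.4001  1.2389  1.0162] [0.3826 0.5773 0.739 ]
```

View pics/k_w.png

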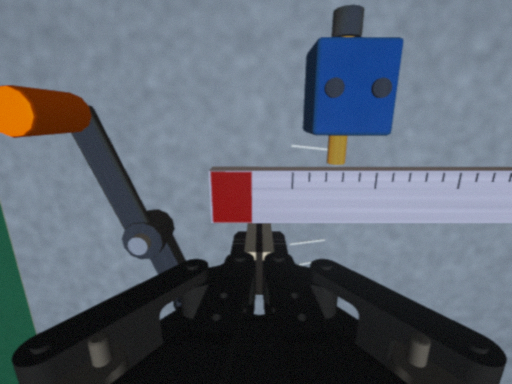

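Emit:
{"fn": "send_rows", "kwargs": {"deltas": "0.0003 0 0 -0.001; 0.0006 0 0 -0.003; 0.0009 -0.0001 0 -0.004; 0.0012 -0.0001 0 -0.005; 0.0012 -0.0001 0 -0.005"}}

```text
clock: 13.05
tcp_pos: [0.5863, 0.1264, -0.0096]
eef_rot: [[0.0, -0.124, -0.992], [-0.0, -0.992, 0.124], [-1.0, 0.0, -0.0]]
wrist_force: [-1.7, 1.4, 1.3]
width: -0.001
```

```bash
python3 f.py 4 l_w
```

```text
13.2 [ 0.5863  0.1264 -0.0096] [-1.2346  1.3081  0.6983] [0.312  0.4257 0.5049]
```

Emit:
{"fn": "send_rows", "kwargs": {"deltas": "0.0003 0 0 -0.001; 0.0006 0 0 -0.002; 0.0009 -0.0001 0 -0.003; 0.0009 -0.0001 0 -0.003"}}

```text
clock: 13.65
tcp_pos: [0.5872, 0.1263, -0.0096]
eef_rot: [[0.0, -0.126, -0.992], [0.0, -0.992, 0.126], [-1.0, -0.0, -0.0]]
wrist_force: [-2.0, 1.3, 0.2]
width: -0.002
```

```bash
python3 f.py 3 m_w
```

```text
13.75 [ 0.5872  0.1263 -0.0096] [-1.2953  1.1044  0.4726] [0.521  0.2932 0.1967]
```

View pics/m_w.png

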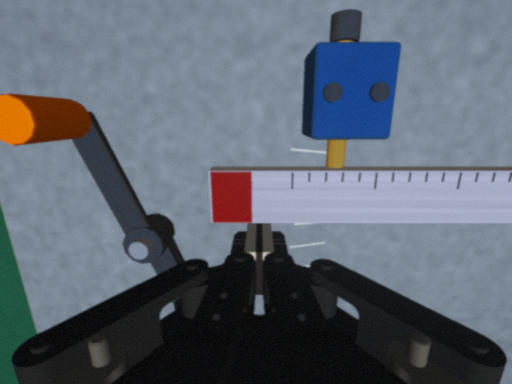

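Emit:
{"fn": "send_rows", "kwargs": {"deltas": "0.0003 0 0 -0.001; 0.0006 -0.0001 0 -0.002; 0.0009 -0.0001 0 -0.003; 0.0009 -0.0001 0 -0.003"}}

```text
clock: 14.2
tcp_pos: [0.5881, 0.1262, -0.0096]
eef_rot: [[0.0, -0.13, -0.992], [-0.0, -0.992, 0.13], [-1.0, -0.0, -0.0]]
wrist_force: [-1.3, 1.0, -1.2]
width: -0.003
```

```bash
python3 f.py 3
```

```text
14.3 [ 0.5881  0.1262 -0.0096] [-1.1381  1.5012 -0.2996] [0.3075 0.484  0.6217]
```

Emit:
{"fn": "send_rows", "kwargs": {"deltas": "0.0003 0 0 -0.001; 0.0006 -0.0001 0 -0.002; 0.0009 -0.0001 0 -0.003; 0.0009 -0.0001 0 -0.003"}}

```text
clock: 14.75
tcp_pos: [0.5888, 0.1261, -0.0096]
eef_rot: [[-0.0, -0.133, -0.991], [0.0, -0.991, 0.133], [-1.0, 0.0, 0.0]]
wrist_force: [-2.2, 1.0, 1.0]
width: -0.007
```

```bash
python3 f.py 3 n_w
```

```text
14.85 [ 0.5888  0.1262 -0.0097] [-2.1521  1.0368  0.8403] [0.0955 0.1325 0.1475]
```

View pics/n_w.png

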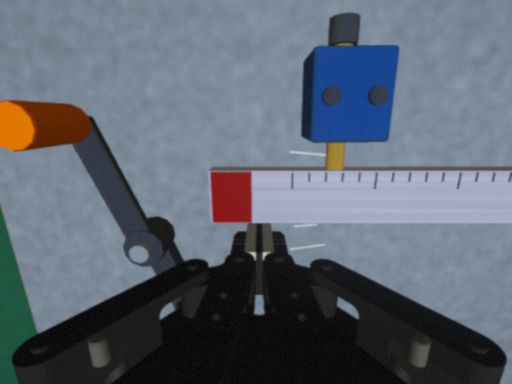

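Force is starting to rise as the edge meets the screw, so I'm using small steps.

Emit:
{"fn": "send_rows", "kwargs": {"deltas": "0.0003 0 0 0; 0.0005 0 0 0; 0.0005 0 0 0"}}

```text
clock: 15.2
tcp_pos: [0.5889, 0.1261, -0.0097]
eef_rot: [[-0.001, -0.133, -0.991], [-0.0, -0.991, 0.133], [-1.0, 0.0, 0.001]]
wrist_force: [-5.3, 2.2, 2.5]
width: 0.003
```

```bash
python3 f.py 3
```

```text
15.3 [ 0.5889  0.1261 -0.0097] [-4.5104  1.7894  2.6947] [0.6135 0.5076 0.2278]
```

Emit:
{"fn": "send_rows", "kwargs": {"deltas": "0.0003 0 0 0; 0.0005 0 0 0; 0.0005 0 0 0; 0.0005 0 0 0; 0.0005 0 0 0"}}

```text
clock: 15.85
tcp_pos: [0.5889, 0.1261, -0.0098]
eef_rot: [[-0.002, -0.132, -0.991], [-0.0, -0.991, 0.132], [-1.0, 0.0, 0.002]]
wrist_force: [-6.2, 2.3, 4.3]
width: 0.004
```

```bash
python3 f.py 5
```

```text
16.05 [ 0.5889  0.1261 -0.0098] [-6.3492  1.67    3.4055] [0.3451 0.4288 0.5126]
```

The push is steady at about 6 N against the stop, held for over 0.5 s. I'll back off straight, rise and look at the latch.

Emit:
{"fn": "send_rows", "kwargs": {"deltas": "-0.002 0.0003 0 0; -0.006 0.0008 0 0; -0.014 0.0018 0 0; -0.022 0.003 0 0; -0.03 0.004 0 0; -0.03 0.004 0.02 0; -0.03 0.004 0.05 0; -0.03 0.004 0.08 0; -0.03 0.004 0.1 0; -0.03 0.004 0.1 0; -0.03 0.004 0.1 0"}}

```text
clock: 17.2
tcp_pos: [0.5596, 0.1304, 0.0906]
eef_rot: [[0.001, -0.132, -0.991], [0.001, -0.991, 0.132], [-1.0, -0.001, -0.001]]
wrist_force: [-0.5, 0.3, -0.7]
width: -0.001
```

Run:
```python
from h import *
F=[]
for i in range(4):
    s=ctrl.get_state();F.append(s['wrist_force']); im=ctrl.grab_frame('wrist')
print(s['clock'],s['tcp_pos'],np.mean(F,0),s['joints']); cv2.imwrite('pics/o_w.png',im)
K,T=cam('wrist',s)
for n,P in [('knobtop',(.6655,.205,.074)),('piv',(.5979,.1892,.035)),('tip',(.5487,.175,.031)),('end',(.6190,.1512,.030))]: print(n,proj(K,T,P))
```

```text
17.35 [0.559  0.1299 0.0892] [ 0.1757  0.0428 -0.2899] [ 28.6738  20.409   -1.4086  -0.0167 -68.3054  53.721 ]
knobtop [128.6755  76.2156]
piv [187.0129 161.5204]
tip [213.4145 209.7704]
end [226.0247 131.2923]
```

View pics/o_w.png

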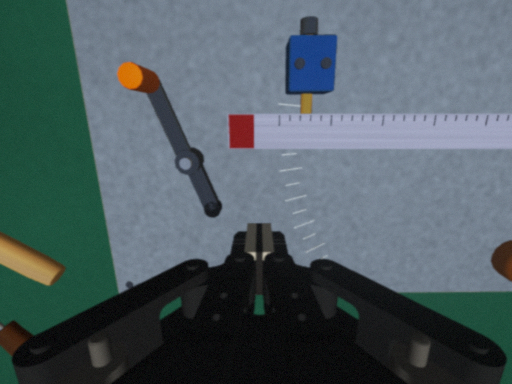

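The map agrees: knob top at (129,76), pivot (186,162) and straightedge end (229,131) are all within 3 px of prediction. The straightedge still sits at the screw. I'm moving to a standoff behind the knob.

Emit:
{"fn": "send_rows", "kwargs": {"deltas": "0.012 0.004 0 -0.12; 0.024 0.008 0 -0.25; 0.036 0.013 0 -0.38; 0.048 0.017 0 -0.51; 0.06 0.021 0 -0.64; 0.072 0.025 0 -0.77; 0.084 0.03 0 -0.9; 0.096 0.034 0 -1.03; 0.106 0.038 0 -1.16; 0.1136 0.04 0 -1.208; 0.1136 0.04 -0.02 -1.208; 0.1136 0.04 -0.04 -1.208; 0.1136 0.04 -0.06 -1.208; 0.1136 0.04 -0.072 -1.208; 0.1136 0.04 -0.077 -1.208; 0.1136 0.04 -0.077 -1.208; 0.1136 0.04 -0.077 -1.208"}}

```text
clock: 19.1
tcp_pos: [0.6742, 0.1703, 0.0144]
eef_rot: [[0.002, -0.974, -0.228], [0.0, -0.228, 0.974], [-1.0, -0.002, -0.0]]
wrist_force: [-0.3, 0.3, -0.4]
width: 0.001
```

```bash
python3 tipview.py p; python3 f.py 3 p_w
```

```text
19.1 [0.6742 0.1703 0.0144] [-0.3091  0.3105 -0.3937] [ 27.0168  36.2714  13.4132   0.029  -67.054  -13.84  ]
19.3 [0.6741 0.1703 0.0144] [ 0.2674 -0.5379 -0.0832] [0.1233 0.469  0.6741]
```

View pics/p.png

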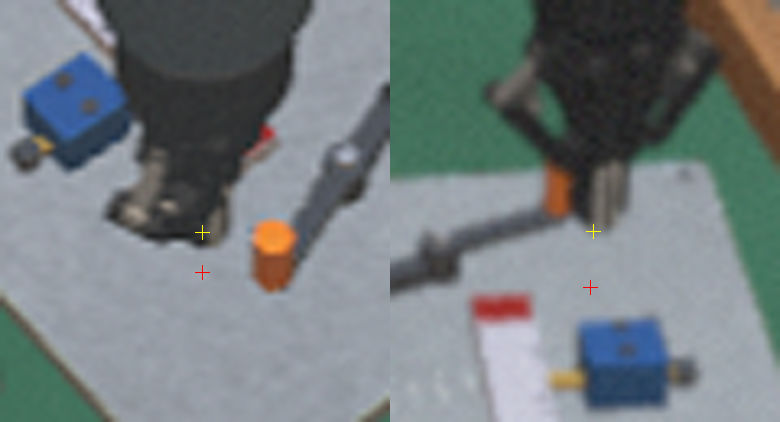

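View pics/p_w.png

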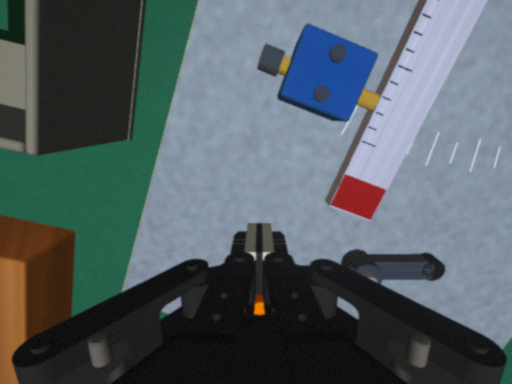

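Run:
```python
from h import *
piv=np.array([.5979,.1892]);c0=np.array([.674,.170])
for th in [.2]+list(np.arange(.231,1.62,.07)):
    c,s=np.cos(th),np.sin(th); p=piv+.07*np.array([c,s])+.02*np.array([s,-c]); print(round(th,3),(p-c0).round(4),round(th-.231,3),round(np.hypot(*p),3))
```

```text
0.2 [-0.0035  0.0135] -0.031 0.695
0.231 [-0.0034  0.0158] 0.0 0.696
0.301 [-0.0033  0.0209] 0.07 0.697
0.371 [-0.0036  0.0259] 0.14 0.698
0.441 [-0.0043  0.031 ] 0.21 0.699
0.511 [-0.0053  0.036 ] 0.28 0.7
0.581 [-0.0066  0.0409] 0.35 0.7
0.651 [-0.0083  0.0457] 0.42 0.7
0.721 [-0.0103  0.0504] 0.49 0.699
0.791 [-0.0127  0.0549] 0.56 0.699
0.861 [-0.0153  0.0593] 0.63 0.697
0.931 [-0.0183  0.0634] 0.7 0.696
1.001 [-0.0215  0.0674] 0.77 0.694
1.071 [-0.025   0.0711] 0.84 0.692
1.141 [-0.0288  0.0745] 0.91 0.69
1.211 [-0.0327  0.0777] 0.98 0.687
1.281 [-0.0369  0.0806] 1.05 0.685
1.351 [-0.0413  0.0832] 1.12 0.681
1.421 [-0.0459  0.0854] 1.19 0.678
1.491 [-0.0506  0.0874] 1.26 0.674
1.561 [-0.0554  0.089 ] 1.33 0.671
```

Emit:
{"fn": "send_rows", "kwargs": {"deltas": "-0.001 0.004 0 0; -0.002 0.008 0 0; -0.003 0.012 0 0; -0.0034 0.0145 0 0; -0.0034 0.0158 0 0; -0.0034 0.0184 0 0.035; -0.0033 0.0209 0 0.07; -0.0034 0.0234 0 0.105; -0.0036 0.0259 0 0.14; -0.0039 0.0285 0 0.175; -0.0043 0.031 0 0.21; -0.0048 0.0335 0 0.245; -0.0053 0.036 0 0.28; -0.0059 0.0385 0 0.315; -0.0066 0.0409 0 0.35; -0.0066 0.0409 0 0.35"}}

```text
clock: 20.95
tcp_pos: [0.6668, 0.2099, 0.0134]
eef_rot: [[-0.001, -0.836, -0.548], [-0.002, -0.548, 0.836], [-1.0, 0.002, -0.001]]
wrist_force: [0.4, -5.1, 1.0]
width: -0.002
```

```bash
python3 tipview.py q; python3 f.py 3 q_w
```

```text
20.95 [0.6668 0.2099 0.0134] [ 0.3694 -5.1226  1.0181] [ 30.2752  36.8249  14.2544   0.0758 -67.5192   2.9382]
21.15 [0.6668 0.2103 0.0133] [-0.5835 -5.1079  0.7611] [0.7164 0.4822 0.4808]
```

View pics/q.png

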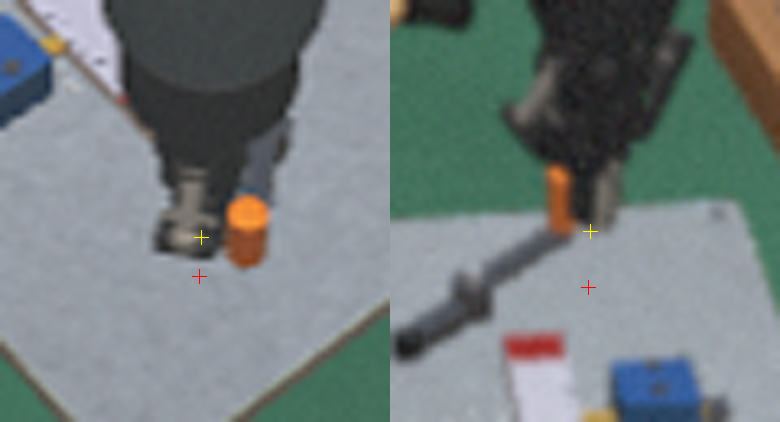

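View pics/q_w.png

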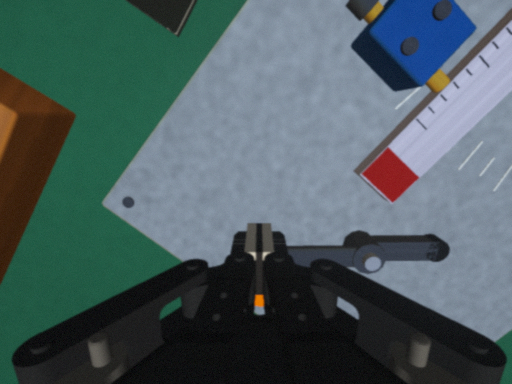

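The latch is turning with the tool at about 5 N, and knob and finger stay in line. I'll continue to about 0.2 rad short of the nip.

Emit:
{"fn": "send_rows", "kwargs": {"deltas": "-0.0008 0.0024 0 0.035; -0.0017 0.0048 0 0.07; -0.0027 0.0072 0 0.105; -0.0037 0.0095 0 0.14; -0.0049 0.0118 0 0.175; -0.0061 0.014 0 0.21; -0.0074 0.0162 0 0.245; -0.0087 0.0184 0 0.28; -0.0102 0.0205 0 0.315; -0.0117 0.0225 0 0.35; -0.0133 0.0245 0 0.385; -0.0149 0.0265 0 0.42; -0.0166 0.0284 0 0.455; -0.0184 0.0302 0 0.49; -0.0203 0.0319 0 0.525; -0.0222 0.0336 0 0.56; -0.0241 0.0352 0 0.595; -0.0261 0.0368 0 0.63; -0.0282 0.0383 0 0.665; -0.0303 0.0397 0 0.7"}}

```text
clock: 23.2
tcp_pos: [0.6376, 0.2509, 0.0136]
eef_rot: [[0.002, -0.286, -0.958], [0.0, -0.958, 0.286], [-1.0, -0.001, -0.002]]
wrist_force: [1.7, -4.3, -0.2]
width: -0.002
```

```bash
python3 tipview.py r; python3 f.py 3 r_w
```

```text
23.2 [0.6376 0.2509 0.0136] [ 1.6583 -4.3066 -0.1764] [ 34.5277  35.2041  11.3387   0.044  -66.0349  38.8538]
23.4 [0.6373 0.2511 0.0137] [ 2.6716 -3.3669 -0.4062] [0.3566 0.1132 0.7674]
```

View pics/r.png

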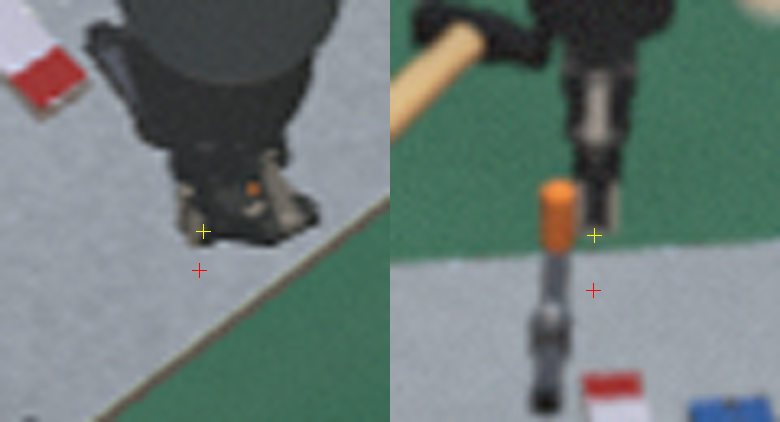

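View pics/r_w.png

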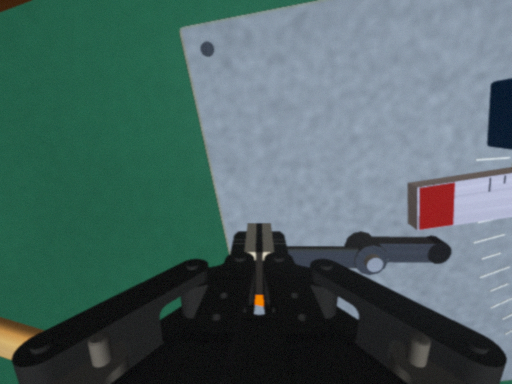

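Emit:
{"fn": "send_rows", "kwargs": {"deltas": "-0.0011 0.0007 0 0.017; -0.0022 0.0013 0 0.035; -0.0033 0.002 0 0.052; -0.0044 0.0026 0 0.07; -0.0044 0.0026 0 0.07"}}

```text
clock: 23.95
tcp_pos: [0.6323, 0.2539, 0.0136]
eef_rot: [[0.001, -0.218, -0.976], [0.001, -0.976, 0.218], [-1.0, -0.001, -0.0]]
wrist_force: [3.5, -0.6, -0.6]
width: -0.003
```

```bash
python3 f.py 4 s_w
```

```text
24.1 [0.6323 0.2538 0.0136] [ 3.6206 -0.3401  0.6342] [0.227  0.4147 0.9316]
```

View pics/s_w.png

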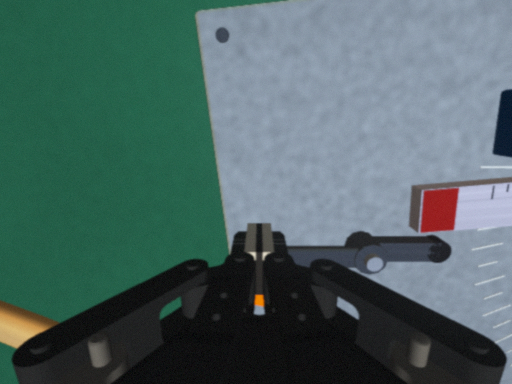

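Emit:
{"fn": "send_rows", "kwargs": {"deltas": "-0.0008 0.0004 0 0.012; -0.0016 0.0008 0 0.025; -0.0024 0.0012 0 0.037; -0.0032 0.0016 0 0.049; -0.0032 0.0016 0 0.049"}}

```text
clock: 24.65
tcp_pos: [0.6292, 0.2553, 0.0136]
eef_rot: [[0.001, -0.17, -0.985], [0.001, -0.985, 0.17], [-1.0, -0.001, -0.0]]
wrist_force: [4.5, 1.1, 1.5]
width: 0.002
```

```bash
python3 f.py 3 t_w
```

```text
24.75 [0.6292 0.2554 0.0136] [3.7786 1.6828 1.5271] [0.5399 0.5481 0.654 ]
```

View pics/t_w.png

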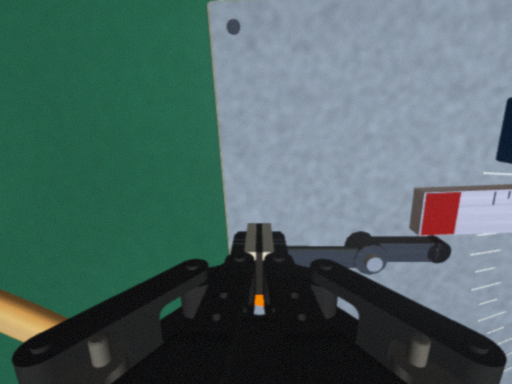

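Emit:
{"fn": "send_rows", "kwargs": {"deltas": "-0.0006 0.0003 0 0.009; -0.0012 0.0005 0 0.017; -0.0018 0.0008 0 0.026; -0.0018 0.0008 0 0.026"}}

```text
clock: 25.2
tcp_pos: [0.6275, 0.2561, 0.0136]
eef_rot: [[0.001, -0.145, -0.989], [0.001, -0.989, 0.145], [-1.0, -0.001, -0.001]]
wrist_force: [4.7, 1.5, 1.5]
width: -0.003
```

```bash
python3 f.py 3 u_w
```

```text
25.3 [0.6275 0.2561 0.0136] [4.456  1.5195 1.6453] [0.228  0.4416 0.1826]
```

View pics/u_w.png

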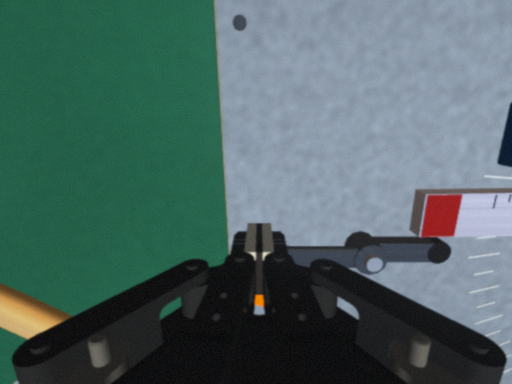

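Emit:
{"fn": "send_rows", "kwargs": {"deltas": "-0.0006 0.0002 0 0.009; -0.0012 0.0004 0 0.017; -0.0018 0.0006 0 0.026; -0.0018 0.0006 0 0.026"}}

```text
clock: 25.75
tcp_pos: [0.6257, 0.2569, 0.0136]
eef_rot: [[0.001, -0.119, -0.993], [0.001, -0.993, 0.119], [-1.0, -0.001, -0.001]]
wrist_force: [4.0, 2.7, 1.5]
width: 0.001
```

```bash
python3 f.py 3
```

```text
25.85 [0.6257 0.2569 0.0136] [4.4025 2.4096 1.4826] [0.4437 0.1825 0.2198]
```

Emit:
{"fn": "send_rows", "kwargs": {"deltas": "-0.0006 0.0003 0 0.009; -0.0012 0.0006 0 0.017; -0.0016 0.0008 0 0.023; -0.0016 0.0008 0 0.023"}}

```text
clock: 26.3
tcp_pos: [0.6241, 0.2575, 0.0136]
eef_rot: [[0.001, -0.096, -0.995], [0.001, -0.995, 0.096], [-1.0, -0.001, -0.001]]
wrist_force: [5.1, 2.4, 1.2]
width: 0.003
```

```bash
python3 f.py 3 v_w
```

```text
26.4 [0.6241 0.2575 0.0136] [4.7254 2.3164 1.0683] [0.3397 0.1842 0.7121]
```

View pics/v_w.png

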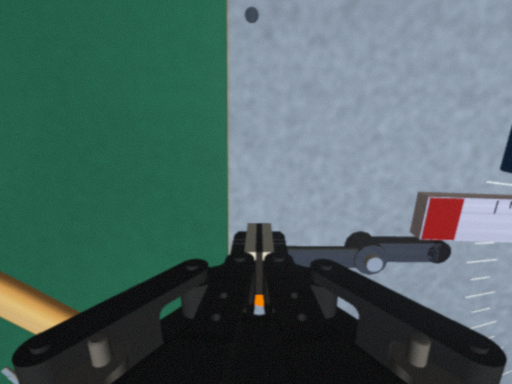

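Emit:
{"fn": "send_rows", "kwargs": {"deltas": "-0.0004 0.0002 0 0.006; -0.0008 0.0003 0 0.012; -0.0012 0.0004 0 0.018; -0.0012 0.0004 0 0.018"}}

```text
clock: 26.85
tcp_pos: [0.6229, 0.258, 0.0136]
eef_rot: [[0.001, -0.078, -0.997], [0.001, -0.997, 0.078], [-1.0, -0.001, -0.001]]
wrist_force: [4.8, 2.4, 2.0]
width: 0.001
```

```bash
python3 f.py 3
```

```text
26.95 [0.6229 0.258  0.0136] [4.6133 2.7146 1.7676] [0.2862 0.2822 0.3705]
```

Emit:
{"fn": "send_rows", "kwargs": {"deltas": "-0.0004 0.0001 0 0.006; -0.0008 0.0003 0 0.012; -0.0012 0.0004 0 0.018; -0.0012 0.0004 0 0.018"}}

```text
clock: 27.4
tcp_pos: [0.6223, 0.2584, 0.0136]
eef_rot: [[0.002, -0.06, -0.998], [0.001, -0.998, 0.06], [-1.0, -0.001, -0.002]]
wrist_force: [7.0, 1.4, -0.4]
width: 0.003
```

```bash
python3 f.py 3 w_w
```

```text
27.5 [0.6223 0.2583 0.0137] [7.008  1.7806 0.2033] [0.2883 0.2633 0.4447]
```

View pics/w_w.png

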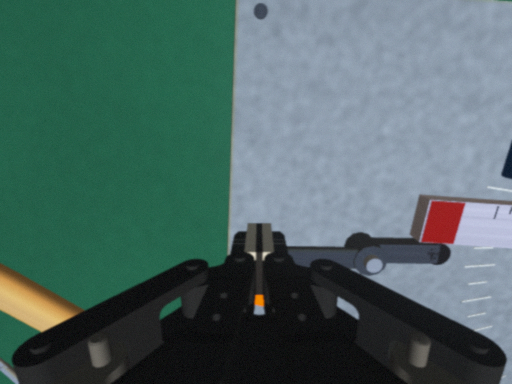

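Contact: the knob force rose to 7 N and the tool lags by 0.5 mm. I'll give it a little more.

Emit:
{"fn": "send_rows", "kwargs": {"deltas": "-0.0002 0 0 0; -0.0003 0 0 0; -0.0003 0 0 0; -0.0003 0 0 0"}}

```text
clock: 27.95
tcp_pos: [0.6223, 0.2583, 0.0137]
eef_rot: [[0.002, -0.061, -0.998], [0.001, -0.998, 0.061], [-1.0, -0.001, -0.002]]
wrist_force: [7.5, 1.3, -0.6]
width: -0.002
```

```bash
python3 f.py 4
```

```text
28.1 [0.6222 0.2584 0.0137] [ 6.8772  1.6645 -0.2821] [0.6219 0.4703 0.378 ]
```

Emit:
{"fn": "send_rows", "kwargs": {"deltas": "-0.0003 0 0 0; -0.0005 0 0 0; -0.0005 0 0 0; -0.0005 0 0 0"}}

```text
clock: 28.55
tcp_pos: [0.6221, 0.2584, 0.0137]
eef_rot: [[0.003, -0.061, -0.998], [0.001, -0.998, 0.061], [-1.0, -0.001, -0.003]]
wrist_force: [8.6, 1.8, -1.1]
width: 0.0
```

```bash
python3 f.py 4
```

```text
28.7 [0.6221 0.2583 0.0137] [ 8.5877  1.9018 -1.3164] [0.035  0.5484 0.3211]
```

Knob force is 8.6 N, which is about 6 N of nip. I'll let go by backing off square to the knob, then rise.

Emit:
{"fn": "send_rows", "kwargs": {"deltas": "0.001 0 0 0; 0.002 -0.0001 0 0; 0.004 -0.0002 0 0; 0.008 -0.0005 0 0; 0.014 -0.0008 0 0; 0.02 -0.001 0 0; 0.026 -0.001 0 0; 0.03 -0.001 0.01 0; 0.03 -0.001 0.04 0; 0.03 -0.001 0.08 0; 0.03 -0.001 0.11 0; 0.03 -0.001 0.13 0; 0.03 -0.001 0.13 0"}}

```text
clock: 30.05
tcp_pos: [0.6529, 0.2575, 0.1488]
eef_rot: [[0.008, -0.061, -0.998], [0.003, -0.998, 0.061], [-1.0, -0.004, -0.007]]
wrist_force: [0.5, 0.3, -0.3]
width: 0.002
```

Run:
```python
from h import *
s=ctrl.get_state(); print(s['clock'],s['tcp_pos'],s['wrist_force'])
w=ctrl.grab_frame('wrist');a=ctrl.grab_frame('scene');b=ctrl.grab_frame('side')
cv2.imwrite('pics/x_w.png',w);cv2.imwrite('pics/x_s.png',a);cv2.imwrite('pics/x_d.png',b)
z=b[120:255,190:340];cv2.imwrite('pics/x_dz.png',cv2.resize(z,None,fx=5,fy=4.4,interpolation=cv2.INTER_CUBIC))
z=a[130:300,165:345];cv2.imwrite('pics/x_sz.png',cv2.resize(z,None,fx=4.2,fy=3.5,interpolation=cv2.INTER_CUBIC))
```

```text
30.05 [0.6529 0.2575 0.1488] [ 0.4508  0.2663 -0.3321]
```

View pics/x_w.png

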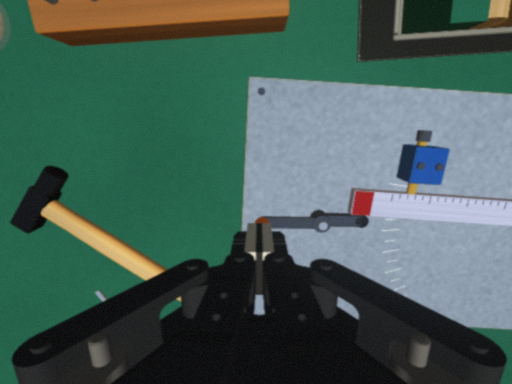

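View pics/x_dz.png

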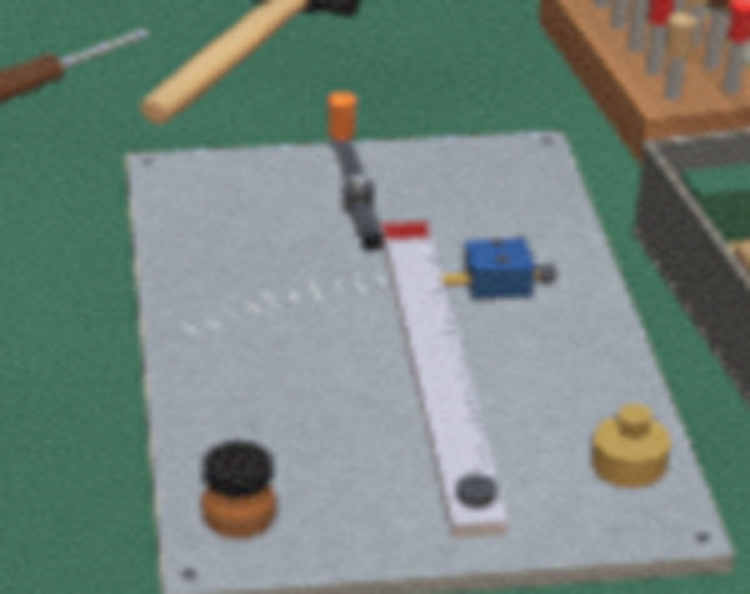

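View pics/x_s.png

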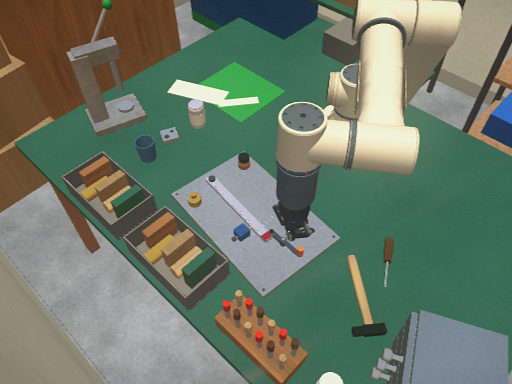

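Run:
```python
from h import *
kn=(190+342/5-.4,120+97/4.4-.4);print('knob',at_z(*cam('side'),kn,.074))
s=ctrl.get_state();print(s['clock'],s['wrist_force'],np.abs(s['joint_velocities']).max())
print(ctrl.close_job())
```

```text
knob [0.6053 0.2635 0.074 ]
30.2 [ 1.3504 -0.2372  0.3314] 1.2451492484740696
the job is handed in; nothing more can be done
None
```

The jig is set: the straightedge is against the stop screw and the latch is nipped in behind it. The job is handed in at about 30 s of the 72 s allowed.

- **Straightedge:** I pushed its free end round with the closed fingers until it met the screw. I then held it there at about 6 N for over half a second, with the latch still clear.
- **Latch:** I turned it by its knob. Moving it took about 4.5 N, and the force rose sharply when the finger met the straightedge. I pressed to 8.6 N at the knob, which should give about 6 N of nip, then backed off and raised the arm clear.

**Last checks:** The pictures show the latch finger behind the straightedge and the straightedge on the screw. The other loose things look to be where they were, by eye only. The wrist force was back to its noise level, at about 1 N. I could not measure the nip force after letting go; I inferred it from the knob force.

**What disagreed with the description:**
- **Finger length:** The closed fingers end about 33 to 35 mm short of the stated TCP. My first sweep passed over the straightedge without touching it, so I corrected the height from the pictures and pushed again.
- **Swing:** The straightedge turned about 0.82 rad to reach the stop, more than the 0.2 to 0.65 rad given.

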